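# Tighten the corner nut of a plaster-mould press

### The job

Pick up the rubber-sleeved ring spanner from its wooden board and use it to tighten the big hex nut of the mould press clockwise until it comes up against its stop and is nipped up firmly there, with about 1 N m (some 10 N at the handle). There is only room for a short swing between the plaster mould and the steel cheek, so lift the spanner off, swing it back and reseat it for each stroke: do not knock the brittle mould, do not force the nut once it is tight, and do not turn it with the fingers. Then lay the spanner flat back on its board and leave everything else alone.

Things in the scene. Friction and masses are not known exactly. Their poses are not given: they have to be found in the camera images.
- clamp: Mould press, fixed: dark steel base plate 150 x 205 x 12 mm. Origin on the bench straight below the nut's axis, z up, x away from the bay's open side (yaw up to 0.25 rad). The nut rests on a 52 mm washer, top 42 mm above the bench, in a bay open towards -x between the plaster mould (+y) and a grey steel cheek (-y, 78 mm high, as is the back plate at x = +78 mm).
- bay_mouth (a point): Middle of the bay's mouth, 45 mm from the nut's axis towards the press's -x, 42 mm above the bench; axes as the press. Mould and cheek faces stand 54 mm either side of the bay's centre line, parallel to x, and end here. With the ring on the nut the spanner's neck meets their ends when its yaw is 0.79 rad either side of the press's yaw (less yaw = handle nearer the mould).
- mould: Brittle white plaster mould, a block 120 x 60 mm, top 85 mm above the bench, fixed in the press on the +y side of the bay. Origin and axes as the press. The spanner may brush it but not press on it with more than 15 N.
- nut (a joint): Angle of the steel hex nut, rad: 36 mm across flats, 18 mm tall, top edge bevelled over the last 3 mm, brass stud tip 3 mm above that. Grows clockwise seen from above (tightening); 0.25 N m of friction holds it where it is left; hard stop at 2.4; starts at 0.3-0.8. Nipping it up takes 0.5 to 1.4 N m at the stop, 40 to 120 N at the ring; over 130 N there forces it.
- nut_seat (a point): On the nut's axis at the washer face, 42 mm above the bench, where the underside of the seated ring comes. Turns with the nut: its yaw is the press's yaw minus the nut's angle, and two of the nut's flats face along its x.
- wrench: Ring spanner, dark steel, 204 mm long, about 0.3 kg. Origin at the centre of the ring's underside, handle along -x, z up. Ring 57 mm across outer flats, 18 mm tall. Neck 12 mm wide, 2 to 16 mm above the underside, to x = -85 mm; then a rubber sleeve 18 mm wide, 0 to 32 mm above the underside, to x = -175 mm.
- wrench_hole (a point): Same point and axes as the spanner's origin: centre of its six-sided through hole, 38.5 mm across flats, two flats facing along x. It goes over the nut (1.25 mm clearance a side, 0.13 rad of free play each way) when the spanner's yaw is that of point nut_seat or any whole number of 60 degree steps from it.
- wrench_grip (a point): Good place to grip the sleeve: x = -105 mm on the spanner, 18 mm above its underside. Axes as the spanner.
- board: Fixed wooden ware board 260 x 110 x 12 mm on the bench, top 12 mm above the bench; origin at the centre of its underside, x along its length. The spanner starts lying on it with the ring's centre about 70 mm from the board's centre towards +x.
- jar: Bystander: closed amber glass jar, 56 mm wide, 85 mm tall; origin at the centre of its foot.
- mug: Bystander: mug, 76 mm wide, 85 mm tall; origin at the centre of its foot.
- bowl: Bystander: clay bowl, 110 mm wide, 50 mm tall; origin at the centre of its foot.
- rib: Bystander: flat wooden potter's rib 90 x 50 x 8 mm; origin at the centre of its underside.
- small_spanner: Bystander: small plain steel spanner 130 mm long, too small for the nut; origin at its middle.
- spare_nut: Bystander: small round steel collar 26 mm wide, 11 mm tall.

How it is judged:
By the outcome, as a careful person would: the job done as asked, in the order asked, and still so for the second after the job is handed in, with the robot touching nothing.
It also fails if it takes over 72 s, if anything falls off the work surface, if the arm or the gripper's body presses on something with over 40 N, if the wrist force passes 120 N, or if a joint passes its speed limit or range.

### The arm

A 7-joint arm with a two-finger parallel gripper is mounted at the origin on the work surface. World frame = base frame: x ahead of the robot, y to its left, z up, the work surface at z = 0. Lengths are in m, angles in rad, forces in N, time in s.
With the tool pointing down it reaches from about 0.4 to 0.85 m from the base axis. Payload 10.4 kg.
Tool frame: the origin (TCP) lies on the centre line of the jaws, within the pads' length; the fingertips stand 11 mm ahead of it and the grasp point (between the pads) lies 8 mm behind it (tip_reach is the distance from the TCP to the fingertips, in m); z points along the fingers, y is the line along which they close (so a half turn about z gives the same grasp; the last joint's range is limited). The gripper opens to 85 mm and grips with 20 to 120 N. Pads are 22 mm wide; open, the fingers measure 114 mm over their backs; the gripper's body (76 mm by 85 mm) begins 54 mm behind the grasp point. The pads swing forward as they close: fully open they stand 13 mm farther back than shut.
Start: joints at [1.138, 0.332, -0.065, 1.46, 0.022, 1.35, -0.088], TCP at [0.249, -0.573, 0.242] pointing down, gripper open.
Joint ranges: [-2.6, 2.6], [-0.5, 2.12], [-1.47, 1.34], [0.16, 2.42], [-1.27, 4.41], [0.06, 2.06], [-2.6, 2.6]. Speed limits (rad/s): [2.22, 2.22, 2.79, 2.79, 3.14, 3.14, 3.14].

### API

Orientations are given as a unit quaternion [x, y, z, w].
In Python, from workcell import get_obs, camera, hand_in, tip_reach gives the robot as it stands. The module is installed in compiled form; this text tells all that it offers.
- The arm moves only by the tool move_arm, never from a script. Its argument "plan" is a list of rows, each an object with "delta_pos": the shift along the tool's x, y, z in fractions of the full range, 1 being 0.75 m, a list of three; "turn": the turn, a rotation vector about the tool's x, y, z in fractions of the full range, 1 being 2 rad, a list of three; "fingers": the closure, from 0 (fully open) to 1 (shut). A call has 1 to 12 rows; each row is the pose to reach, as a shift and turn from the pose commanded when the call began, along the tool's axes at that moment; what a row does not reach only later rows make up. A row lasts 1/8 s, in which the tool goes at most 62.5 mm and 10.7 degrees, less where a joint would pass 70% of its speed; a pose out of reach is approached as far as the arm can. Shift and turn numbers lie between -1 and 1, and a call with a number outside is refused. A call with a gripper value outside its range is refused whole. The fingers move at their own pace and stop on an object; "force" is the grip in N (left out, the last holds). Time passes only in rows, so rows that repeat a pose let the fingers close. It gives the time, the measured TCP pose, the force, the opening and the grip force at its end, in the units of the state.
- get_obs(): the state, without advancing time (a new reading comes with each control period).
- camera(name): name is "scene" or "top"; returns a dict with "color" (420x560x3 uint8, red, green, blue), "range_z" (420x560 float32, m along the optical axis (not along the pixel's ray), 0 where there is no reading), "fx", "fy", "cx", "cy" (pixels), "R" (3x3) and "t" (3): a world point X has camera coordinates R X + t. Camera axes: x right, y down, z forward; pixel columns grow to the right and rows downward; lengths in m; the calibration is good to about 2 mm. A picture is of the moment at which its call begins.
- hand_in(): hands the job in; it is judged then, once.
The state is a dict: "clock": time; "joint_pos": joint angles; "joint_velocities": joint speeds; "tau": joint torques, N m; "position": TCP position; "ee_rot": TCP orientation; "ft_force": force on the tool from outside, world axes, zero at the start; "torque": the same for the moment, N m; "grip_width": opening from 0.0 (shut) to 1.0 (fully open); "grasp_force": force on a finger pad.
Only numpy, scipy, OpenCV 4.12 (cv2) and the standard library are available. Lean on these libraries where they do the work, as an engineer would, in place of code of your own. Each camera call takes 0.05 s, during which the arm holds its last target. There are 200 camera calls.

## Working session

There is one attempt and no reset: what is moved stays moved. The work goes in short steps, Python scripts to look and compute and a tool call to move; the robot and the scene stay as the last step left them, time stands still between calls to the robot, and variables do not carry over. Pictures are saved under pics/ and viewed, at most 10 in all, crops included, and the job is handed in when it is done.

Besides the shell and the picture viewer there is one more tool, called after "Emit:" by a JSON object that holds its "api" and its "payload", one argument or row to a line. move_arm: Moves the arm, as the interface text tells. Its arguments: {"type":"object","properties":{"plan":{"type":"array","items":{"type":"object","properties":{"delta_pos":{"type":"array","items":{"type":"number"}},"turn":{"type":"array","items":{"type":"number"}},"fingers":{"type":"number"}}}},"force":{"type":"number"}},"required":["plan"]}

```bash
mkdir -p pics
python3 - <<'E'
from workcell import *
import cv2,numpy as np
print(get_obs(), tip_reach)
for n in("scene","top"):
    c=camera(n); np.savez(n+".npz",**c); cv2.imwrite(f"pics/{n}0.png",c["color"][:,:,::-1]); print(n,c["fx"],c["cx"],c["cy"],c["R"],c["t"])
E
```

```text
{'clock': 0.0, 'joint_pos': array([ 1.13840463,  0.33289572, -0.06468638,  1.46093805,  0.02158807,
        1.34993915, -0.08848675]), 'joint_velocities': array([-1.10795175e-03, -1.45662568e-03,  6.99851398e-04,  7.14377441e-04,
       -3.91735598e-04, -1.72112450e-03, -1.05251952e-05]), 'tau': array([ 1.14929808e-03, -6.25461316e+01,  4.96314140e-02, -3.91601658e+01,
        1.61619106e-02,  1.00840861e-02, -4.08346381e-06]), 'position': array([ 0.24885384, -0.57291494,  0.24150257]), 'ee_rot': array([ 9.79080011e-01,  2.03474276e-01, -1.81742249e-04, -7.20081950e-04]), 'ft_force': array([-0.0688632 , -0.52608885,  0.54107935]), 'torque': array([-0.00142482, -0.00804556,  0.03452883]), 'grasp_force': 0.0, 'grip_width': 0.9988576630440448} 0.011
scene 502.6784385735851 281.76207314109485 207.22743187017159 [[ 0.80320884  0.59568917 -0.00315874]
 [ 0.48142934 -0.65224907 -0.58548863]
 [-0.35082952  0.46874893 -0.81067447]] [-0.46134854 -0.26633528  1.54691279]
top 380.92545660174557 273.81351605461265 211.0695961413343 [[-0.00256151 -0.99996946 -0.0073832 ]
 [-0.99438158  0.00332839 -0.10580263]
 [ 0.10582397  0.00707071 -0.99435974]] [-0.01017015  0.57560966  1.08109966]
```

View pics/top0.png

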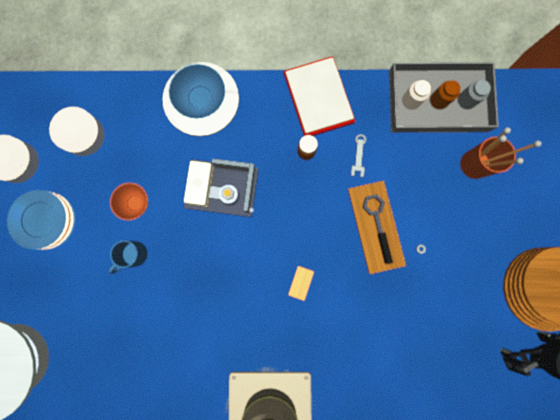

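View pics/scene0.png

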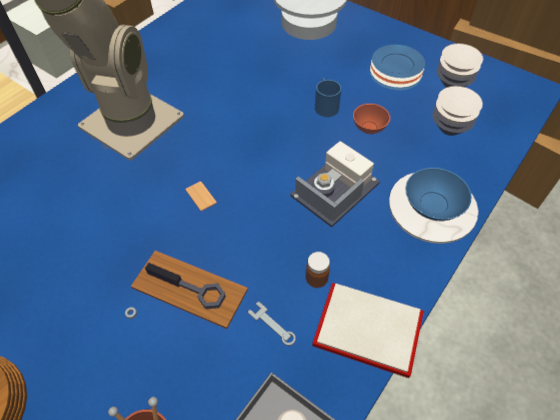

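```bash
cat > h.py <<'E'
import numpy as np,cv2
def load(n): return dict(np.load(n+".npz"))
def ray(c,uv,z):
    uv=np.atleast_2d(uv).astype(float)
    d=np.c_[(uv[:,0]-c["cx"])/c["fx"],(uv[:,1]-c["cy"])/c["fy"],np.ones(len(uv))]@c["R"]
    o=-c["R"].T@c["t"]; return o+d*((z-o[2])/d[:,2])[:,None]
def cloud(c):
    v,u=np.mgrid[:420,:560]; z=c["range_z"]
    p=np.stack([(u-c["cx"])/c["fx"]*z,(v-c["cy"])/c["fy"]*z,z],-1)
    return (p-c["t"])@c["R"]
def proj(c,X):
    p=np.atleast_2d(X)@c["R"].T+c["t"]; return p[:,:2]/p[:,2:]*[c["fx"],c["fy"]]+[c["cx"],c["cy"]]
E
python3 - <<'E'
from h import *
cr={"top":(180,145,85,85),"scene":(285,135,100,95)}
for n in("top","scene"):
    c=load(n); P=cloud(c); hsv=cv2.cvtColor(c["color"],cv2.COLOR_RGB2HSV)
    big=lambda m: max(cv2.findContours(m.astype(np.uint8),0,1)[0],key=cv2.contourArea)[:,0]
    x,y,w,h=cr[n]
    near=(abs(P[...,0]-.6)<.25)&(abs(P[...,1]+.25)<.12)
    b=(hsv[...,0]<25)&(hsv[...,1]>90)&near
    b=cv2.morphologyEx(b.astype(np.uint8),cv2.MORPH_CLOSE,np.ones((15,15)))
    k=big(b); r=cv2.minAreaRect(ray(c,k,.012)[:,:2].astype(np.float32)); print(n,"board",r)
    m=np.zeros_like(b); cv2.drawContours(m,[k[:,None]],-1,1,-1); m=cv2.erode(m,np.ones((5,5)))
    s=m*(hsv[...,2]<90); k=big(s); vv,uu=np.nonzero(s)
    print("spanner px",len(vv),"rng",uu.min(),uu.max(),vv.min(),vv.max(), "z pct",np.percentile(P[s>0][:,2],[5,50,95]))
    W=np.zeros_like(b);W[y:y+h,x:x+w]=1
    wm=W*(hsv[...,1]<60)*(hsv[...,2]>170)*(P[...,2]>.07); k=big(wm); r=cv2.minAreaRect(ray(c,k,.085)[:,:2].astype(np.float32)); print("mould",r,np.median(P[wm>0],0))
    sc=6
    im=cv2.resize(c["color"][y:y+h,x:x+w,::-1],None,fx=sc,fy=sc,interpolation=cv2.INTER_CUBIC); cv2.imwrite(f"pics/{n}_press.png",im)
E
```

```text
top board ((0.5310232639312744, -0.3136414587497711), (0.2572672367095947, 0.1084631010890007), 12.592107772827148)
spanner px 280 rng 363 391 197 263 z pct [0.02534274 0.04124449 0.04609366]
mould ((0.6501924991607666, 0.2023012936115265), (0.06114243343472481, 0.11878262460231781), 82.35228729248047) [0.6530754  0.19423465 0.08343227]
scene board ((0.5336289405822754, -0.31773844361305237), (0.2594259977340698, 0.10914300382137299), 12.785263061523438)
spanner px 551 rng 146 224 264 308 z pct [0.01789392 0.03428758 0.04508089]
mould ((0.6518101692199707, 0.19904954731464386), (0.05856635421514511, 0.11874736845493317), 82.60037231445312) [0.65426893 0.19776374 0.08438462]
```

View pics/top_press.png

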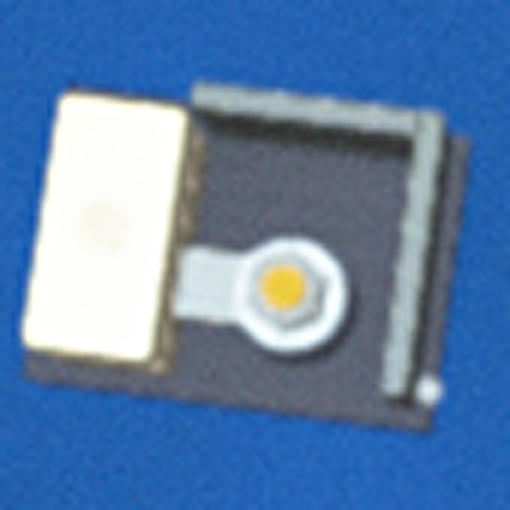

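View pics/scene_press.png

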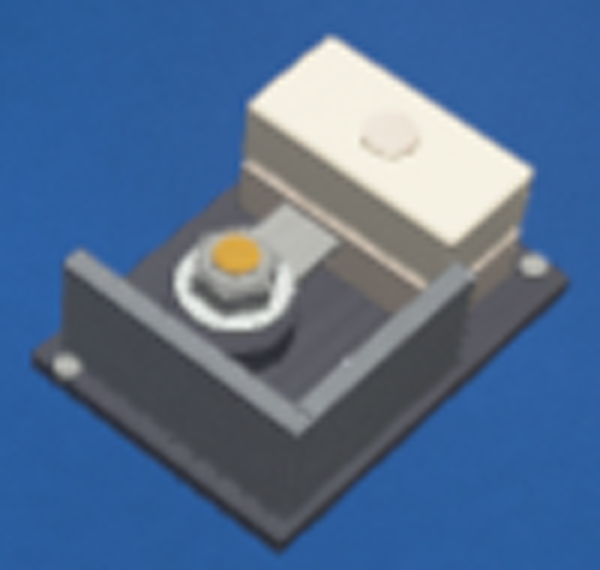

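Run:
```python
from h import *
T=[]
ims=[]
for n,(u,v) in (("top",(227.5,193)),("scene",(324.5,177.5))):
    c=load(n); hsv=cv2.cvtColor(c["color"],cv2.COLOR_RGB2HSV)
    m=((hsv[...,0]>8)&(hsv[...,0]<30)&(hsv[...,1]>120)).astype(np.uint8); W=np.zeros_like(m); W[int(v)-8:int(v)+9,int(u)-8:int(u)+9]=1; m*=W
    w=m*hsv[...,1].astype(float); vv,uu=np.mgrid[:420,:560]; uv=[(w*uu).sum()/w.sum(),(w*vv).sum()/w.sum()]
    print(n,uv,ray(c,uv,.063)); T.append((c,uv))
    x0,y0=int(u)-12,int(v)-12
    g=cv2.cvtColor(c["color"],cv2.COLOR_RGB2GRAY)[y0:y0+26,x0:x0+26].astype(float)
    g=np.clip((g-60)*255/190,0,255).astype(np.uint8); print(x0,y0)
    ims.append(cv2.resize(g,None,fx=15,fy=15,interpolation=cv2.INTER_CUBIC))
cv2.imwrite("pics/nut.png",np.hstack(ims))
A=[]
for c,uv in T:
    K=np.array([[c["fx"],0,c["cx"]],[0,c["fy"],c["cy"]],[0,0,1]]); A.append(K@np.c_[c["R"],c["t"]])
X=cv2.triangulatePoints(A[0],A[1],np.array(T[0][1]).reshape(2,1),np.array(T[1][1]).reshape(2,1)); print("tri",(X[:3]/X[3]).T)
# spanner: handle/ring sections
for n in("top","scene"):
    c=load(n);P=cloud(c);g=cv2.cvtColor(c["color"],cv2.COLOR_RGB2HSV)
    cx,yaw=np.array([.532,-.3157]),np.radians(12.7)
    Q=ray(c,np.c_[np.tile(np.arange(560),420),np.repeat(np.arange(420),560)],.030)[:,:2]-cx
    L=Q@[np.cos(yaw),np.sin(yaw)];N=Q@[-np.sin(yaw),np.cos(yaw)]
    d=(g[...,2].ravel()<75)&(abs(L)<.125)&(abs(N)<.05)
    for a in np.arange(-.125,.125,.01):
        s=d&(L>=a)&(L<a+.01)
        if s.any(): print(n,round(a,3),s.sum(),N[s].min().round(4),N[s].max().round(4),N[s].mean().round(4))
```

```text
top [np.float64(226.79361742786165), np.float64(192.3854385629658)] [[0.62611386 0.12176347 0.063     ]]
215 181
scene [np.float64(324.0136880663197), np.float64(176.9978793136688)] [[0.6253896  0.11957309 0.063     ]]
312 165
tri [[0.62536242 0.12104246 0.06178557]]
top -0.115 10 -0.0093 0.0082 -0.0021
top -0.105 24 -0.0107 0.0095 -0.0006
top -0.095 27 -0.0108 0.0095 -0.0009
top -0.085 24 -0.011 0.0087 -0.0011
top -0.075 26 -0.0111 0.0087 -0.0013
top -0.065 25 -0.0104 0.0093 -0.0004
top -0.055 25 -0.0112 0.0092 -0.0007
top -0.045 26 -0.0113 0.0092 -0.0014
top -0.035 25 -0.0114 0.0091 -0.0009
top -0.025 11 -0.01 0.0076 0.0002
top 0.045 1 -0.0135 -0.0135 -0.0135
top 0.065 2 -0.0215 -0.0173 -0.0194
top 0.075 2 -0.0151 -0.013 -0.0141
scene -0.115 28 -0.0125 0.0082 -0.0012
scene -0.105 36 -0.0161 0.0083 -0.0041
scene -0.095 41 -0.0168 0.0079 -0.0044
scene -0.085 40 -0.0162 0.0085 -0.0038
scene -0.075 39 -0.017 0.0077 -0.0049
scene -0.065 40 -0.0167 0.0083 -0.0042
scene -0.055 40 -0.0161 0.0084 -0.0037
scene -0.045 40 -0.0169 0.0076 -0.0047
scene -0.035 40 -0.0163 0.0082 -0.0044
scene -0.025 22 -0.017 0.0032 -0.0088
scene -0.015 4 -0.0132 -0.0119 -0.0125
scene -0.005 4 -0.0136 -0.0113 -0.0123
scene 0.005 4 -0.0133 -0.012 -0.0127
scene 0.015 5 -0.0137 -0.0114 -0.0126
scene 0.025 4 -0.0135 -0.0116 -0.0124
scene 0.045 23 -0.0146 0.0111 -0.001
scene 0.055 15 -0.0369 0.0158 0.008
scene 0.065 13 -0.0385 0.0145 -0.0243
scene 0.075 12 -0.0376 0.0082 -0.0255
scene 0.085 25 -0.0299 0.0061 -0.0169
scene 0.095 7 -0.0231 0.0016 -0.0102
```

View pics/nut.png

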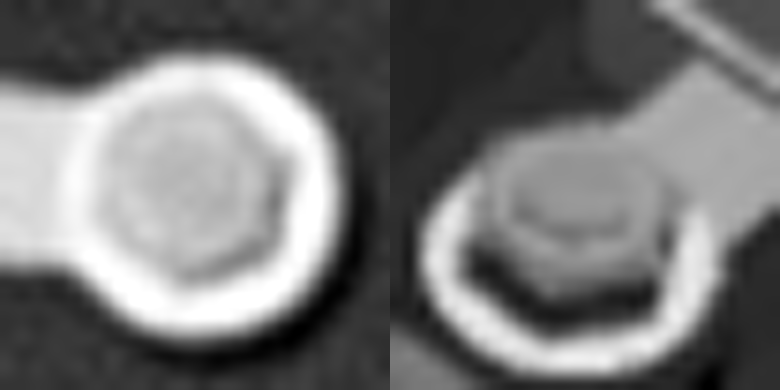

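The top crop shows the hex nut centred at about (227,193) with corners near 35° (mod 60°) in the image, so the nut angle is about 0.48. In the scene crop the stud is at (324,177). Next I'll refine the spanner's pose.

Run:
```python
from h import *
uv=np.c_[np.tile(np.arange(560),420),np.repeat(np.arange(420),560)]
b=np.array([.532,-.3157]);y=np.radians(12.7);ex=np.array([np.cos(y),np.sin(y)]);ey=np.array([-ex[1],ex[0]])
for n in("top","scene"):
    c=load(n);g=cv2.cvtColor(c["color"],cv2.COLOR_RGB2HSV)
    S=g[...,1].ravel();V=g[...,2].ravel()
    for z,vt,lo,hi in((.044,60,-.125,0),(.030,255,.035,.12)):
        Q=ray(c,uv,z)[:,:2]-b;L=Q@ex;N=Q@ey
        d=(L>lo)&(L<hi)&(abs(N)<.045)&((V<vt) if z>.04 else (S<110))
        pts=np.c_[L,N][d].astype(np.float32)
        print(n,z,d.sum(),cv2.minAreaRect(pts),pts.min(0),pts.max(0),pts.mean(0))
        if z<.04:
            m=np.zeros((420,560),np.uint8);m.ravel()[d]=1
            cs,hh=cv2.findContours(m,cv2.RETR_CCOMP,cv2.CHAIN_APPROX_NONE)
            for k,hr in zip(cs,hh[0]):
                if hr[3]>=0 and len(k)>8:
                    q=ray(c,k[:,0],z)[:,:2]-b;print(" hole",len(k),(q@ex).min(),(q@ex).max(),(q@ey).min(),(q@ey).max())
c=load("scene");print(ray(c,[323,183.7],.057),ray(c,[323,183.7],.045))
```

```text
top 0.044 206 ((-0.06396355479955673, 0.0029702307656407356), (0.018788423389196396, 0.08646994829177856), 89.6078872680664) [-0.10723251 -0.00663749] [-0.02069391  0.01257903] [-0.06448062  0.0030477 ]
top 0.03 191 ((0.06475598365068436, -0.0015421099960803986), (0.05929376929998398, 0.05668814107775688), 31.163028717041016) [ 0.03526704 -0.03072268] [0.0922616  0.03048479] [ 0.06424413 -0.00085084]
 hole 39 0.04223515145035009 0.08562833423301981 -0.02355898460560494 0.0212410350701779
scene 0.044 347 ((-0.053196754306554794, -0.009949670173227787), (0.023890255019068718, 0.10645368695259094), 89.61476135253906) [-0.10636228 -0.02205378] [-1.9461451e-05  2.0117885e-03] [-0.05837071 -0.01005688]
scene 0.03 377 ((0.06600624322891235, 0.0022394657135009766), (0.06186514347791672, 0.08521881699562073), 0.29761141538619995) [ 0.03512851 -0.04035602] [0.09695437 0.04498268] [ 0.06657854 -0.00650115]
 hole 43 0.04833355655174 0.0854226561936609 -0.027603467284039073 0.0121876176316039
[[0.63350826 0.10331134 0.057     ]] [[0.62879926 0.11170634 0.045     ]]
```

The rows are not in the units I measure in: shifts go in shares of 0.75 m and turns go in shares of 2 rad. I convert before sending: 0.324 m / 0.75 = 0.432, 0.12 m / 0.75 = 0.16, 0.189 rad / 2 = 0.0945.

Emit:
{"api": "move_arm", "payload": {
  "plan": [
    {"delta_pos":[0.4267,-0.1733,0.1067],"turn":[0,0,0.0945],"fingers":0},
    {"delta_pos":[0.432,-0.1733,0.16],"turn":[0,0,0.0945],"fingers":0},
    {"delta_pos":[0.432,-0.1733,0.16],"turn":[0,0,0.0945],"fingers":0},
    {"delta_pos":[0.432,-0.1733,0.16],"turn":[0,0,0.0945],"fingers":0},
    {"delta_pos":[0.432,-0.1733,0.16],"turn":[0,0,0.0945],"fingers":0},
    {"delta_pos":[0.432,-0.1733,0.16],"turn":[0,0,0.0945],"fingers":0},
    {"delta_pos":[0.432,-0.1733,0.16],"turn":[0,0,0.0945],"fingers":0},
    {"delta_pos":[0.432,-0.1733,0.16],"turn":[0,0,0.0945],"fingers":0}
  ],
  "force": 60
}}

```text
clock: 1.1
position: [0.494, -0.3253, 0.122]
ee_rot: [0.994, 0.11, -0.0, -0.0]
ft_force: [-0.5, -0.5, 0.2]
grip_width: 1.0
grasp_force: 0.0
```

To row units: 0.095 m / 0.75 = 0.1267, 0.085 m / 0.75 = 0.1133.

Emit:
{"api": "move_arm", "payload": {
  "plan": [
    {"delta_pos":[0,0,0.0667],"fingers":0},
    {"delta_pos":[0,0,0.1133],"fingers":0},
    {"delta_pos":[0,0,0.1267],"fingers":0},
    {"delta_pos":[0,0,0.1267],"fingers":0.5},
    {"delta_pos":[0,0,0.1267],"fingers":1},
    {"delta_pos":[0,0,0.1267],"fingers":1},
    {"delta_pos":[0,0,0.1267],"fingers":1},
    {"delta_pos":[0,0,0.1267],"fingers":1},
    {"delta_pos":[0,0,0.1267],"fingers":1}
  ],
  "force": 80
}}

```text
validation failed for argument at $.pl...
```

To row units: 0.095 m / 0.75 = 0.1267, 0.085 m / 0.75 = 0.1133.

Emit:
{"api": "move_arm", "payload": {
  "plan": [
    {"delta_pos":[0,0,0.0667],"turn":[0,0,0],"fingers":0},
    {"delta_pos":[0,0,0.1133],"turn":[0,0,0],"fingers":0},
    {"delta_pos":[0,0,0.1267],"turn":[0,0,0],"fingers":0},
    {"delta_pos":[0,0,0.1267],"turn":[0,0,0],"fingers":0.5},
    {"delta_pos":[0,0,0.1267],"turn":[0,0,0],"fingers":1},
    {"delta_pos":[0,0,0.1267],"turn":[0,0,0],"fingers":1},
    {"delta_pos":[0,0,0.1267],"turn":[0,0,0],"fingers":1},
    {"delta_pos":[0,0,0.1267],"turn":[0,0,0],"fingers":1},
    {"delta_pos":[0,0,0.1267],"turn":[0,0,0],"fingers":1}
  ],
  "force": 80
}}

```text
clock: 2.22
position: [0.4951, -0.3256, 0.0286]
ee_rot: [0.994, 0.11, 0.001, 0.001]
ft_force: [-2.3, -0.4, 7.6]
grip_width: 0.196
grasp_force: 79.6
```

To row units: -0.384 m / 0.75 = -0.512, -0.13 m / 0.75 = -0.1733, -0.11 rad / 2 = -0.055.

Emit:
{"api": "move_arm", "payload": {
  "plan": [
    {"delta_pos":[0,0,-0.04],"turn":[0,0,0],"fingers":1},
    {"delta_pos":[0,0,-0.1067],"turn":[0,0,0],"fingers":1},
    {"delta_pos":[0.02,-0.0533,-0.1667],"turn":[0,0,-0.01],"fingers":1},
    {"delta_pos":[0.04,-0.1267,-0.1733],"turn":[0,0,-0.025],"fingers":1},
    {"delta_pos":[0.0627,-0.2,-0.1733],"turn":[0,0,-0.04],"fingers":1},
    {"delta_pos":[0.0867,-0.2733,-0.1733],"turn":[0,0,-0.055],"fingers":1},
    {"delta_pos":[0.1093,-0.3467,-0.1733],"turn":[0,0,-0.075],"fingers":1},
    {"delta_pos":[0.1333,-0.42,-0.1733],"turn":[0,0,-0.095],"fingers":1},
    {"delta_pos":[0.1533,-0.48,-0.1467],"turn":[0,0,-0.1075],"fingers":1},
    {"delta_pos":[0.1627,-0.512,-0.1133],"turn":[0,0,-0.1075],"fingers":1},
    {"delta_pos":[0.1627,-0.512,-0.1133],"turn":[0,0,-0.1075],"fingers":1},
    {"delta_pos":[0.1627,-0.512,-0.1133],"turn":[0,0,-0.1075],"fingers":1}
  ],
  "force": 110
}}

```text
clock: 3.72
position: [0.5293, 0.0757, 0.1124]
ee_rot: [0.976, 0.216, -0.0, 0.0]
ft_force: [-0.2, -0.1, -3.6]
grip_width: 0.191
grasp_force: 108.0
```

Run:
```python
from workcell import *
from h import *
o=get_obs();print(o["position"],o["ee_rot"],o["ft_force"],o["torque"],o["grip_width"],o["joint_pos"])
ims=[]
for n,(x0,y0) in (("top",(195,155)),("scene",(285,125))):
    c=camera(n);np.savez(n+"1.npz",**c)
    ims.append(cv2.resize(c["color"][y0:y0+75,x0:x0+65,::-1],None,fx=6,fy=6,interpolation=cv2.INTER_CUBIC))
cv2.imwrite("pics/hover.png",np.hstack(ims))
```

```text
[0.52930361 0.07566504 0.11237638] [ 9.76407191e-01  2.15937195e-01 -2.52588028e-04  2.49359363e-04] [-0.24139034 -0.10074143 -3.58464432] [-0.02764525 -0.01802323 -0.02472143] 0.1913421335014356 [ 0.21698061  0.29360333 -0.50863357  1.82964787  0.16280772  1.06000439
 -1.48896647]
```

View pics/hover.png

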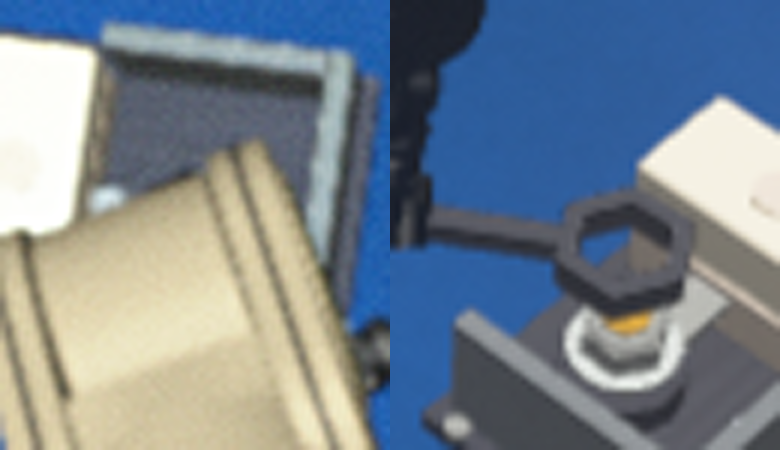

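```bash
cat >> h.py <<'E'
def ring(c,zl,zh,u0,show=0):
    P=cloud(c);d=(P[...,2]>zl)&(P[...,2]<zh)&(abs(P[...,0]-.625)<.06)&(abs(P[...,1]-.12)<.06)
    m=d.astype(np.uint8);m[:,:u0]=0
    n,l,s,_=cv2.connectedComponentsWithStats(m);i=1+np.argmax(s[1:,4]);m=(l==i).astype(np.uint8)
    if show: print("\n".join("".join(".#"[q] for q in r) for r in m[s[i,1]-1:s[i,1]+s[i,3]+1,s[i,0]-1:s[i,0]+s[i,2]+1]),s[i])
    return m,P
E
python3 - <<'E'
from h import *
c=load("scene1");m,P=ring(c,.086,.130,360-15-5,0)
m,P=ring(c,.086,.130,300,1)
z=P[...,2][m>0];print(np.percentile(z,[5,25,50,75,95]))
E
```

```text
......................................
.........................###..........
.....................########.........
.................##############.......
...............#################......
...............###################....
..#####........####################...
.###################################..
.#######################..###########.
.##################.#.......########..
.#################............######..
.#################.............#####..
....#############...............####..
...........#######..............####..
.............#######............####..
.............########........######...
.............##########..##########...
.............######################...
..............#####################...
................############.######...
.................#################....
...................#############......
....................########..........
......................###.............
...................................... [300 156  36  23 402]
[0.09823358 0.10475687 0.11044893 0.11300937 0.11534645]
```

```bash
cat >> h.py <<'E'
def ringc(c,m,zmid,angs=(60,75,90,105,0,15,-15)):
    v,u=np.nonzero(m);p=np.c_[u,v]
    A=[];b=[]
    for a in np.radians(angs):
        e=np.array([np.cos(a),np.sin(a)]);s=p@e;A.append(e);b.append((s.min()+s.max())/2)
    uv,r,_,_=np.linalg.lstsq(np.array(A),np.array(b),rcond=None)
    return uv,np.array(A)@uv-b,ray(c,uv,zmid)[0]
E
python3 - <<'E'
from h import *
c=load("scene1");m,P=ring(c,.086,.130,300)
for u0 in(311,312,313):
    k=m.copy();k[:,:u0]=0;print(ringc(c,k,.105))
h=1-m[155:180,299:337];n,l,s,ce=cv2.connectedComponentsWithStats(h);print(s,ce+[299,155])
nut=np.array([.6254,.1196])
print(proj(c,[[*nut,.105],[*nut,.114]]))
E
```

```text
(array([322.92092672, 166.91806224]), array([-0.11049682, -0.15967064, -0.08193776,  0.07072939, -0.07907328,
        0.60952081, -0.40872526]), array([0.62136171, 0.11562395, 0.105     ]))
(array([323.21844941, 166.91704061]), array([ 0.03737976, -0.08365292, -0.08295939, -0.00726196, -0.28155059,
        0.41367832, -0.121076  ]), array([0.62197788, 0.11608265, 0.105     ]))
(array([323.62599478, 166.87891296]), array([ 0.20813294, -0.01500089, -0.12108704, -0.14957095, -0.37400522,
        0.31450585, -0.07110263]), array([0.6227528 , 0.11681432, 0.105     ]))
[[  1   1  36  23 402]
 [  0   0  38  25 461]
 [ 17   8  15   9  86]
 [ 28  19   1   1   1]] [[319.70646766 166.41542289]
 [314.49023861 167.49240781]
 [323.20930233 167.01162791]
 [327.         174.        ]]
[[325.07941163 166.68059971]
 [325.31312267 164.39996132]]
```

Emit:
{"api": "move_arm", "payload": {
  "plan": [
    {"delta_pos":[0.0057,-0.0021,0.016],"turn":[0,0,0],"fingers":1},
    {"delta_pos":[0.0057,-0.0021,0.032],"turn":[0,0,0],"fingers":1},
    {"delta_pos":[0.0057,-0.0021,0.04],"turn":[0,0,0],"fingers":1},
    {"delta_pos":[0.0057,-0.0021,0.04],"turn":[0,0,0],"fingers":1}
  ]
}}

```text
clock: 4.32
position: [0.5321, 0.0796, 0.0815]
ee_rot: [0.976, 0.216, -0.001, -0.0]
ft_force: [-0.2, -1.1, -3.6]
grip_width: 0.187
grasp_force: 108.1
```

Run:
```python
from workcell import *
from h import *
o=get_obs();print(o["position"],o["ee_rot"],o["ft_force"],o["torque"])
c=camera("scene");np.savez("scene2.npz",**c)
zt=o["position"][2]-.0166
m,P=ring(c,zt-.008,.110,300,1)
for u0 in(311,312,313):
    k=m.copy();k[:,:u0]=0;print(ringc(c,k,zt+.009))
x0,y0=290,130
cv2.imwrite("pics/pre.png",cv2.resize(c["color"][y0:y0+70,x0:x0+70,::-1],None,fx=8,fy=8,interpolation=cv2.INTER_CUBIC))
```

```text
[0.53210688 0.07961387 0.08154474] [ 9.76347279e-01  2.16207186e-01 -6.62064577e-04 -7.47741818e-05] [-0.1756844  -1.05477174 -3.64903562] [-0.02515345  0.03729707  0.00035652]
......................................
.......................######.........
...................############.......
.................################.....
................###########.######....
..#####.........####################..
.############...#####.###############.
.#########################.##########.
.#####################.......########.
.#####.############...........#######.
.##################......#......#####.
.....#############...#######.....####.
...........###################...####.
..............#################..###..
..............######################..
..............######################..
..............######################..
...............#####################..
.................##################...
..................#################...
....................#############.....
.....................########.........
.......................##.............
...................................... [300 164  36  22 432]
(array([323.14027791, 174.35461396]), array([-0.37275635, -0.00939119, -0.14538604,  0.21148984,  0.14027791,
        0.58083229, -0.47392088]), array([0.62295396, 0.11780624, 0.07394474]))
(array([323.61515767, 174.31110443]), array([-0.17299682,  0.07148976, -0.18889557,  0.04655494,  0.11515767,
        0.41589739, -0.4522489 ]), array([0.62387739, 0.11867168, 0.07394474]))
(array([323.91268036, 174.3100828 ]), array([-0.02512024,  0.14750748, -0.1899172 , -0.03143641, -0.08731964,
        0.2200549 , -0.16459964]), array([0.62450576, 0.11913949, 0.07394474]))
```

View pics/pre.png

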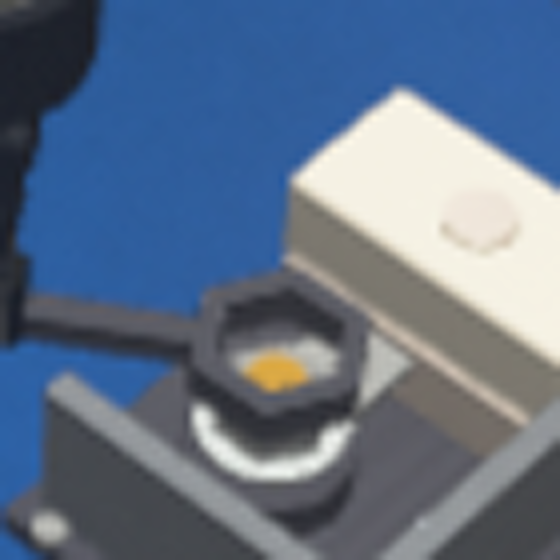

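To row units: 0.01 m / 0.75 = 0.0133, 0.008 m / 0.75 = 0.0107.

Emit:
{"api": "move_arm", "payload": {
  "plan": [
    {"delta_pos":[0.0017,0,0.0053],"turn":[0,0,0],"fingers":1},
    {"delta_pos":[0.0017,0,0.0107],"turn":[0,0,0],"fingers":1},
    {"delta_pos":[0.0017,0,0.0133],"turn":[0,0,0],"fingers":1}
  ]
}}

```text
clock: 4.75
position: [0.5339, 0.0801, 0.0725]
ee_rot: [0.976, 0.216, 0.0, 0.0]
ft_force: [-6.4, -2.1, 7.7]
grip_width: 0.191
grasp_force: 110.0
```

To row units: 0.002 m / 0.75 = 0.0027, -0.0015 m / 0.75 = -0.002.

Emit:
{"api": "move_arm", "payload": {
  "plan": [
    {"delta_pos":[-0.002,0,-0.0013],"turn":[0,0,0],"fingers":1},
    {"delta_pos":[-0.002,0,0.0007],"turn":[0,0,0],"fingers":1},
    {"delta_pos":[-0.002,0,0.0027],"turn":[0,0,0],"fingers":1}
  ]
}}

```text
clock: 5.12
position: [0.5326, 0.0796, 0.0707]
ee_rot: [0.976, 0.216, 0.0, 0.0]
ft_force: [-1.7, -0.5, -3.0]
grip_width: 0.189
grasp_force: 108.3
```

Run:
```python
from workcell import *
o=get_obs();print(o["position"],o["ee_rot"],o["ft_force"],o["torque"])
```

```text
[0.5326476  0.07960346 0.07069927] [9.76359045e-01 2.16154742e-01 3.24259654e-04 1.94257321e-04] [-1.67614383 -0.45149724 -2.97678284] [-0.28743204  0.17989222 -0.09442222]
```

Emit:
{"api": "move_arm", "payload": {
  "plan": [
    {"delta_pos":[-0.0004,0,0.004],"turn":[0,0,0],"fingers":1},
    {"delta_pos":[-0.0005,0,0.008],"turn":[0,0,0],"fingers":1},
    {"delta_pos":[-0.0005,0,0.0127],"turn":[0,0,0],"fingers":1},
    {"delta_pos":[-0.0005,0,0.014],"turn":[0,0,0],"fingers":1}
  ]
}}

```text
clock: 5.62
position: [0.5321, 0.0793, 0.0595]
ee_rot: [0.976, 0.216, -0.0, 0.0]
ft_force: [0.9, -2.4, -2.2]
grip_width: 0.186
grasp_force: 108.5
```

```bash
cat > ob.py <<'E'
from workcell import *
import numpy as np
o=get_obs();q=o["ee_rot"];p=o["position"];y=2*np.arctan2(q[1],q[0])
F=o["ft_force"]-np.array([-.2,-.6,-3.6]);M=o["torque"]
r=p[:2]-np.array(__import__("json").load(open("nut.json")) if __import__("os").path.exists("nut.json") else [.6254,.1204])
print("t",round(o["clock"],2),"p",p.round(4),"yaw",round(y,3),"rel",round(y+.131,3),"F",F.round(1),"M",M.round(2),"T_nut",round(r[0]*F[1]-r[1]*F[0]+M[2],2),"tilt",q[2:].round(4),"along",round(F[0]*np.cos(y)+F[1]*np.sin(y),1),"perp",round(-F[0]*np.sin(y)+F[1]*np.cos(y),1),o["grip_width"].round(3))
E
python3 ob.py
```

```text
Traceback (most recent call last):
  File "ob.py", line 6, in <module>
    print("t",round(o["clock"],2),"p",p.round(4),"yaw",round(y,3),"rel",round(y+.131,3),"F",F.round(1),"M",M.round(2),"T_nut",round(r[0]*F[1]-r[1]*F[0]+M[2],2),"tilt",q[2:].round(4),"along",round(F[0]*np.cos(y)+F[1]*np.sin(y),1),"perp",round(-F[0]*np.sin(y)+F[1]*np.cos(y),1),o["grip_width"].round(3))
                                                                                                                                                                                                                                                                                    ^^^^^^^^^^^^^^^^^^^^^
AttributeError: 'float' object has no attribute 'round'
```

```bash
sed -i 's/o\["grip_width"\].round(3)/round(o["grip_width"],3)/' ob.py; python3 ob.py
```

```text
t 5.62 p [0.5321 0.0793 0.0595] yaw 0.436 rel 0.567 F [ 1.1 -1.8  1.4] M [-0.45 -0.44 -0.28] T_nut -0.06 tilt [-0.0001  0.0001] along 0.3 perp -2.1 0.186
```

To row units: -0.0244 m / 0.75 = -0.0325, -0.0163 m / 0.75 = -0.0217, 0.24 rad / 2 = 0.12.

Emit:
{"api": "move_arm", "payload": {
  "plan": [
    {"delta_pos":[0.0004,-0.0109,0],"turn":[0,0,0.04],"fingers":1},
    {"delta_pos":[0.0017,-0.0217,0],"turn":[0,0,0.08],"fingers":1},
    {"delta_pos":[0.0039,-0.0325,0],"turn":[0,0,0.12],"fingers":1},
    {"delta_pos":[0.0039,-0.0325,0],"turn":[0,0,0.12],"fingers":1}
  ]
}}

```text
clock: 6.12
position: [0.5248, 0.1023, 0.0598]
ee_rot: [0.995, 0.097, 0.0, 0.0]
ft_force: [3.8, -3.1, -4.2]
grip_width: 0.189
grasp_force: 108.4
```

```bash
python3 ob.py
```

```text
t 6.12 p [0.5248 0.1023 0.0598] yaw 0.194 rel 0.325 F [ 4.  -2.5 -0.6] M [-0.71 -0.76 -0.39] T_nut -0.06 tilt [0.0004 0.0005] along 3.5 perp -3.2 0.189
```

To row units: -0.0238 m / 0.75 = -0.0317, -0.0157 m / 0.75 = -0.0209, 0.24 rad / 2 = 0.12.

Emit:
{"api": "move_arm", "payload": {
  "plan": [
    {"delta_pos":[0.0011,-0.0103,0],"turn":[0,0,0.04],"fingers":1},
    {"delta_pos":[0.0024,-0.0209,0],"turn":[0,0,0.08],"fingers":1},
    {"delta_pos":[0.0045,-0.0317,0],"turn":[0,0,0.12],"fingers":1},
    {"delta_pos":[0.0045,-0.0317,0],"turn":[0,0,0.12],"fingers":1}
  ]
}}

```text
clock: 6.62
position: [0.5232, 0.1265, 0.0597]
ee_rot: [1.0, -0.022, 0.0, 0.0]
ft_force: [2.4, -4.2, -3.6]
grip_width: 0.186
grasp_force: 108.5
```

```bash
python3 ob.py
```

```text
t 6.62 p [0.5232 0.1265 0.0597] yaw -0.045 rel 0.086 F [ 2.6 -3.6 -0. ] M [-0.73 -0.47 -0.37] T_nut -0.01 tilt [0.     0.0004] along 2.8 perp -3.5 0.186
```

Run:
```python
from workcell import *
from h import *
c=camera("scene");np.savez("scene3.npz",**c)
m,P=ring(c,.05,.08,300,0);print(np.percentile(P[...,2][m>0],[5,50,75,95]))
x0,y0=290,140
cv2.imwrite("pics/mid.png",cv2.resize(c["color"][y0:y0+70,x0:x0+70,::-1],None,fx=8,fy=8,interpolation=cv2.INTER_CUBIC))
```

```text
[0.05222972 0.05914552 0.06088014 0.06362654]
```

View pics/mid.png

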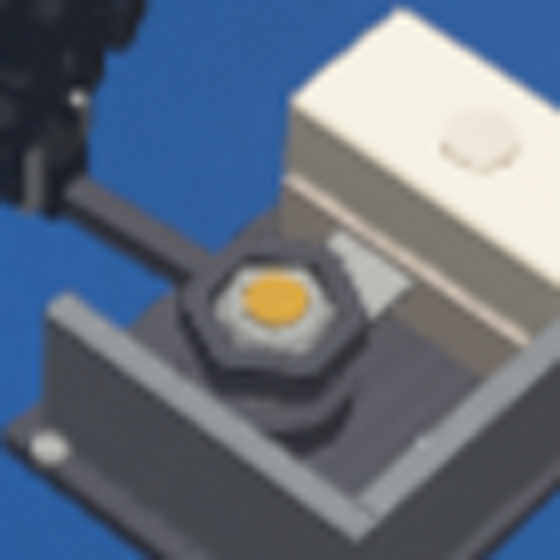

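To row units: -0.0392 m / 0.75 = -0.0523, -0.0296 m / 0.75 = -0.0395, 0.4 rad / 2 = 0.2.

Emit:
{"api": "move_arm", "payload": {
  "plan": [
    {"delta_pos":[0.0013,-0.0128,0],"turn":[0,0,0.05],"fingers":1},
    {"delta_pos":[0.0033,-0.0263,0],"turn":[0,0,0.1],"fingers":1},
    {"delta_pos":[0.0068,-0.0395,0],"turn":[0,0,0.15],"fingers":1},
    {"delta_pos":[0.0115,-0.0523,0],"turn":[0,0,0.2],"fingers":1}
  ]
}}

```text
clock: 7.18
position: [0.5332, 0.1654, 0.0596]
ee_rot: [0.975, -0.221, -0.0, 0.0]
ft_force: [1.8, -3.5, -2.9]
grip_width: 0.186
grasp_force: 108.5
```

```bash
python3 ob.py
```

```text
t 7.17 p [0.5332 0.1654 0.0596] yaw -0.446 rel -0.315 F [ 2.  -2.9  0.7] M [-0.81 -0.47  0.03] T_nut 0.22 tilt [-0.0003  0.0004] along 3.1 perp -1.8 0.186
```

To row units: -0.0288 m / 0.75 = -0.0384, -0.0204 m / 0.75 = -0.0272, 0.285 rad / 2 = 0.1425.

Emit:
{"api": "move_arm", "payload": {
  "plan": [
    {"delta_pos":[0.0012,-0.0136,0],"turn":[0,0,0.05],"fingers":1},
    {"delta_pos":[0.0033,-0.0272,0],"turn":[0,0,0.1],"fingers":1},
    {"delta_pos":[0.0061,-0.0384,0],"turn":[0,0,0.1425],"fingers":1},
    {"delta_pos":[0.0061,-0.0384,0],"turn":[0,0,0.1425],"fingers":1}
  ]
}}

```text
clock: 7.68
position: [0.5495, 0.1895, 0.0597]
ee_rot: [0.934, -0.357, -0.0, 0.001]
ft_force: [-0.8, -5.1, -8.4]
grip_width: 0.188
grasp_force: 108.1
```

```bash
python3 ob.py
```

```text
t 7.67 p [0.5495 0.1895 0.0597] yaw -0.729 rel -0.598 F [-0.6 -4.5 -4.8] M [-1.22  0.28 -0.25] T_nut 0.14 tilt [-0.0001  0.0008] along 2.5 perp -3.8 0.188
```

Run:
```python
import numpy as np
D=np.array([[.436,.5321,.0793],[.194,.5248,.1023],[-.045,.5232,.1265],[-.446,.5332,.1654],[-.729,.5495,.1895]])
A=[];b=[]
for y,px,py in D:
    c,s=np.cos(y),np.sin(y);A+=[[1,0,-c,s],[0,1,-s,-c]];b+=[px,py]
x,*_=np.linalg.lstsq(np.array(A),np.array(b),rcond=None);print(x,np.array(A)@x-b)
```

```text
[ 0.62439431  0.12112409  0.10135807 -0.00086592] [ 5.27761439e-05 -1.96244845e-04 -2.93194286e-05  1.33407239e-04
 -2.22042503e-05  4.87042288e-05  1.24628201e-04  2.27149022e-04
 -1.25880666e-04 -2.13015645e-04]
```

To row units: 0.0123 m / 0.75 = 0.0164, 0.006 m / 0.75 = 0.008, -0.12 rad / 2 = -0.06.

Emit:
{"api": "move_arm", "payload": {
  "plan": [
    {"delta_pos":[0.0005,0.008,0],"turn":[0,0,-0.03],"fingers":1},
    {"delta_pos":[0.0011,0.0164,0],"turn":[0,0,-0.06],"fingers":1},
    {"delta_pos":[0.0011,0.0164,-0.0027],"turn":[0,0,-0.06],"fingers":1}
  ]
}}

```text
clock: 8.05
position: [0.5414, 0.1801, 0.0613]
ee_rot: [0.954, -0.299, -0.001, 0.0]
ft_force: [-0.1, 1.5, -3.5]
grip_width: 0.187
grasp_force: 108.5
```

```bash
python3 ob.py
```

```text
t 8.05 p [0.5414 0.1801 0.0613] yaw -0.608 rel -0.477 F [0.1 2.1 0.1] M [ 0.09  0.02 -0.05] T_nut -0.23 tilt [-0.0008  0.0002] along -1.1 perp 1.8 0.187
```

To row units: 0.0883 m / 0.75 = 0.1177, 0.0778 m / 0.75 = 0.1037, -1.047 rad / 2 = -0.5235.

Emit:
{"api": "move_arm", "payload": {
  "plan": [
    {"delta_pos":[0,0,-0.02],"turn":[0,0,0],"fingers":1},
    {"delta_pos":[0,0,-0.04],"turn":[0,0,0],"fingers":1},
    {"delta_pos":[0,0,-0.0427],"turn":[0,0,0],"fingers":1},
    {"delta_pos":[0.002,0.0236,-0.0427],"turn":[0,0,-0.0875],"fingers":1},
    {"delta_pos":[0.0083,0.0464,-0.0427],"turn":[0,0,-0.175],"fingers":1},
    {"delta_pos":[0.0183,0.0677,-0.0427],"turn":[0,0,-0.2625],"fingers":1},
    {"delta_pos":[0.0319,0.0871,-0.0427],"turn":[0,0,-0.35],"fingers":1},
    {"delta_pos":[0.0485,0.1037,-0.0427],"turn":[0,0,-0.4375],"fingers":1},
    {"delta_pos":[0.0671,0.1177,-0.0427],"turn":[0,0,-0.5235],"fingers":1},
    {"delta_pos":[0.0671,0.1177,-0.04],"turn":[0,0,-0.5235],"fingers":1},
    {"delta_pos":[0.0671,0.1177,-0.0333],"turn":[0,0,-0.5235],"fingers":1}
  ]
}}

```text
clock: 9.43
position: [0.533, 0.0795, 0.0867]
ee_rot: [0.976, 0.216, 0.0, -0.0]
ft_force: [0.4, 0.4, -3.2]
grip_width: 0.185
grasp_force: 108.6
```

```bash
echo "[0.6244,0.1211]">nut.json; python3 ob.py
```

```text
t 9.43 p [0.533  0.0795 0.0867] yaw 0.434 rel 0.565 F [0.6 1.  0.4] M [ 0.    0.09 -0.02] T_nut -0.09 tilt [ 0.0002 -0.0002] along 1.0 perp 0.6 0.185
```

To row units: 0.0165 m / 0.75 = 0.022, -0.0009 m / 0.75 = -0.0012, -0.004 rad / 2 = -0.002.

Emit:
{"api": "move_arm", "payload": {
  "plan": [
    {"delta_pos":[-0.0012,0,0.008],"turn":[0,0,-0.002],"fingers":1},
    {"delta_pos":[-0.0012,0,0.0147],"turn":[0,0,-0.002],"fingers":1},
    {"delta_pos":[-0.0012,0,0.0193],"turn":[0,0,-0.002],"fingers":1},
    {"delta_pos":[-0.0012,0,0.022],"turn":[0,0,-0.002],"fingers":1}
  ]
}}

```text
clock: 9.93
position: [0.5322, 0.0784, 0.0701]
ee_rot: [0.976, 0.219, -0.0, 0.0]
ft_force: [0.8, -0.0, -4.3]
grip_width: 0.192
grasp_force: 108.5
```

```bash
python3 ob.py
```

```text
t 9.93 p [0.5322 0.0784 0.0701] yaw 0.442 rel 0.573 F [ 1.   0.6 -0.7] M [-0.11  0.24 -0.01] T_nut -0.02 tilt [-0.      0.0001] along 1.1 perp 0.1 0.192
```

To row units: -0.0571 m / 0.75 = -0.0761, -0.0467 m / 0.75 = -0.0623, 0.48 rad / 2 = 0.24.

Emit:
{"api": "move_arm", "payload": {
  "plan": [
    {"delta_pos":[0,0,0.0067],"turn":[0,0,0],"fingers":1},
    {"delta_pos":[0,0,0.0127],"turn":[0,0,0],"fingers":1},
    {"delta_pos":[0,0,0.014],"turn":[0,0,0],"fingers":1},
    {"delta_pos":[0.0011,-0.0161,0.014],"turn":[0,0,0.06],"fingers":1},
    {"delta_pos":[0.0041,-0.0321,0.014],"turn":[0,0,0.12],"fingers":1},
    {"delta_pos":[0.0091,-0.0476,0.014],"turn":[0,0,0.18],"fingers":1},
    {"delta_pos":[0.0157,-0.0623,0.014],"turn":[0,0,0.24],"fingers":1},
    {"delta_pos":[0.0243,-0.0761,0.014],"turn":[0,0,0.3],"fingers":1},
    {"delta_pos":[0.0243,-0.0761,0.014],"turn":[0,0,0.3],"fingers":1}
  ]
}}

```text
clock: 11.05
position: [0.5244, 0.1376, 0.0597]
ee_rot: [0.997, -0.079, 0.0, 0.0]
ft_force: [1.2, -2.4, -4.7]
grip_width: 0.184
grasp_force: 108.5
```

```bash
python3 ob.py
```

```text
t 11.05 p [0.5244 0.1376 0.0597] yaw -0.157 rel -0.026 F [ 1.4 -1.8 -1.1] M [-0.38 -0.2  -0.12] T_nut 0.03 tilt [0.0001 0.0004] along 1.7 perp -1.5 0.184
```

To row units: -0.0284 m / 0.75 = -0.0379, -0.0201 m / 0.75 = -0.0268, 0.285 rad / 2 = 0.1425.

Emit:
{"api": "move_arm", "payload": {
  "plan": [
    {"delta_pos":[0.0008,-0.0135,0],"turn":[0,0,0.05],"fingers":1},
    {"delta_pos":[0.0029,-0.0268,0],"turn":[0,0,0.1],"fingers":1},
    {"delta_pos":[0.0057,-0.0379,0],"turn":[0,0,0.1425],"fingers":1},
    {"delta_pos":[0.0057,-0.0379,0],"turn":[0,0,0.1425],"fingers":1}
  ]
}}

```text
clock: 11.55
position: [0.533, 0.1649, 0.0597]
ee_rot: [0.976, -0.218, -0.0, 0.0]
ft_force: [0.8, -1.0, -3.3]
grip_width: 0.189
grasp_force: 108.6
```

```bash
python3 ob.py
```

```text
t 11.55 p [0.533  0.1649 0.0597] yaw -0.44 rel -0.309 F [ 1.  -0.4  0.3] M [-0.01 -0.07  0.01] T_nut -0.0 tilt [-0.0001  0.0002] along 1.1 perp 0.1 0.189
```

To row units: -0.0061 m / 0.75 = -0.0081, 0.0001 m / 0.75 = 0.0001, 0.06 rad / 2 = 0.03.

Emit:
{"api": "move_arm", "payload": {
  "plan": [
    {"delta_pos":[0.0001,-0.004,0],"turn":[0,0,0.015],"fingers":1},
    {"delta_pos":[0.0004,-0.0081,0],"turn":[0,0,0.03],"fingers":1},
    {"delta_pos":[0.0004,-0.0081,0],"turn":[0,0,0.03],"fingers":1}
  ]
}}

```text
clock: 11.92
position: [0.5359, 0.1704, 0.0597]
ee_rot: [0.969, -0.249, -0.0, 0.0]
ft_force: [-1.6, 0.1, -3.7]
grip_width: 0.189
grasp_force: 108.5
```

```bash
python3 ob.py
```

```text
t 11.93 p [0.5359 0.1704 0.0597] yaw -0.503 rel -0.372 F [-1.4  0.7 -0.1] M [-0.12  0.06  0.03] T_nut 0.04 tilt [-0.      0.0001] along -1.5 perp -0.1 0.189
```

To row units: -0.003 m / 0.75 = -0.004, 0.0001 m / 0.75 = 0.0001, 0.03 rad / 2 = 0.015.

Emit:
{"api": "move_arm", "payload": {
  "plan": [
    {"delta_pos":[0.0001,-0.002,0],"turn":[0,0,0.0075],"fingers":1},
    {"delta_pos":[0.0001,-0.004,0],"turn":[0,0,0.015],"fingers":1},
    {"delta_pos":[0.0001,-0.004,0],"turn":[0,0,0.015],"fingers":1}
  ]
}}

```text
clock: 12.3
position: [0.5374, 0.1731, 0.0597]
ee_rot: [0.965, -0.264, -0.0, 0.0]
ft_force: [-1.1, 0.4, -4.0]
grip_width: 0.191
grasp_force: 108.5
```

```bash
python3 ob.py
```

```text
t 12.3 p [0.5374 0.1731 0.0597] yaw -0.533 rel -0.402 F [-0.9  1.  -0.4] M [-0.07  0.24  0.08] T_nut 0.04 tilt [-0.0001  0.0001] along -1.3 perp 0.4 0.191
```

To row units: -0.003 m / 0.75 = -0.004, 0.0001 m / 0.75 = 0.0001, 0.03 rad / 2 = 0.015.

Emit:
{"api": "move_arm", "payload": {
  "plan": [
    {"delta_pos":[0.0001,-0.002,0],"turn":[0,0,0.0075],"fingers":1},
    {"delta_pos":[0.0001,-0.004,0],"turn":[0,0,0.015],"fingers":1}
  ]
}}

```text
clock: 12.55
position: [0.539, 0.1757, 0.0598]
ee_rot: [0.96, -0.278, -0.0, 0.0]
ft_force: [-0.6, -0.8, -4.9]
grip_width: 0.185
grasp_force: 108.6
```

```bash
python3 ob.py
```

```text
t 12.55 p [0.539  0.1757 0.0598] yaw -0.564 rel -0.433 F [-0.4 -0.2 -1.3] M [-0.12  0.26  0.14] T_nut 0.18 tilt [-0.0001  0.0001] along -0.3 perp -0.4 0.185
```

To row units: -0.002 m / 0.75 = -0.0027, 0.0001 m / 0.75 = 0.0001, 0.02 rad / 2 = 0.01.

Emit:
{"api": "move_arm", "payload": {
  "plan": [
    {"delta_pos":[0,-0.0013,0],"turn":[0,0,0.005],"fingers":1},
    {"delta_pos":[0.0001,-0.0027,0],"turn":[0,0,0.01],"fingers":1}
  ]
}}

```text
clock: 12.8
position: [0.5401, 0.1774, 0.0598]
ee_rot: [0.958, -0.288, -0.0, 0.0]
ft_force: [-1.6, -0.7, -2.9]
grip_width: 0.187
grasp_force: 108.6
```

```bash
python3 ob.py
```

```text
t 12.8 p [0.5401 0.1774 0.0598] yaw -0.584 rel -0.453 F [-1.4 -0.1  0.7] M [-0.05  0.41  0.13] T_nut 0.22 tilt [-0.0001  0.    ] along -1.1 perp -0.8 0.187
```

To row units: -0.002 m / 0.75 = -0.0027, -0.0001 m / 0.75 = -0.0001, 0.02 rad / 2 = 0.01.

Emit:
{"api": "move_arm", "payload": {
  "plan": [
    {"delta_pos":[-0.0001,-0.0013,0],"turn":[0,0,0.005],"fingers":1},
    {"delta_pos":[-0.0001,-0.0027,0],"turn":[0,0,0.01],"fingers":1}
  ]
}}

```text
clock: 13.05
position: [0.5412, 0.179, 0.0598]
ee_rot: [0.955, -0.297, -0.0, 0.0]
ft_force: [-1.6, -0.7, -4.4]
grip_width: 0.191
grasp_force: 108.5
```

```bash
python3 ob.py
```

```text
t 13.05 p [0.5412 0.179  0.0598] yaw -0.604 rel -0.473 F [-1.4 -0.1 -0.8] M [-0.11  0.4   0.17] T_nut 0.26 tilt [-0.      0.0001] along -1.1 perp -0.9 0.191
```

To row units: -0.002 m / 0.75 = -0.0027, -0.0001 m / 0.75 = -0.0001, 0.02 rad / 2 = 0.01.

Emit:
{"api": "move_arm", "payload": {
  "plan": [
    {"delta_pos":[-0.0001,-0.0013,0],"turn":[0,0,0.005],"fingers":1},
    {"delta_pos":[-0.0001,-0.0027,0],"turn":[0,0,0.01],"fingers":1}
  ]
}}

```text
clock: 13.3
position: [0.5422, 0.1805, 0.0597]
ee_rot: [0.952, -0.307, -0.0, 0.0]
ft_force: [-1.7, -2.4, -4.1]
grip_width: 0.185
grasp_force: 108.6
```

```bash
python3 ob.py
```

```text
t 13.3 p [0.5422 0.1805 0.0597] yaw -0.624 rel -0.493 F [-1.5 -1.8 -0.5] M [-0.36  0.47  0.4 ] T_nut 0.64 tilt [-0.      0.0003] along -0.2 perp -2.4 0.185
```

To row units: -0.0012 m / 0.75 = -0.0016, -0.0006 m / 0.75 = -0.0008, 0.012 rad / 2 = 0.006.

Emit:
{"api": "move_arm", "payload": {
  "plan": [
    {"delta_pos":[-0.0001,-0.0008,0],"turn":[0,0,0.003],"fingers":1},
    {"delta_pos":[-0.0001,-0.0016,0],"turn":[0,0,0.006],"fingers":1}
  ]
}}

```text
clock: 13.55
position: [0.5428, 0.1814, 0.0597]
ee_rot: [0.95, -0.312, -0.0, 0.0]
ft_force: [-2.1, -3.4, -3.4]
grip_width: 0.19
grasp_force: 108.7
```

```bash
python3 ob.py
```

```text
t 13.55 p [0.5428 0.1814 0.0597] yaw -0.636 rel -0.505 F [-1.9 -2.8  0.2] M [-0.67  0.4   0.61] T_nut 0.96 tilt [-0.      0.0003] along 0.1 perp -3.4 0.19
```

To row units: -0.0002 m / 0.75 = -0.0003, 0.003 rad / 2 = 0.0015.

Emit:
{"api": "move_arm", "payload": {
  "plan": [
    {"delta_pos":[0,-0.0003,0],"turn":[0,0,0.0015],"fingers":1},
    {"delta_pos":[0,-0.0003,0],"turn":[0,0,0.0015],"fingers":1},
    {"delta_pos":[0,-0.0003,0],"turn":[0,0,0.0015],"fingers":1},
    {"delta_pos":[0,-0.0003,0],"turn":[0,0,0.0015],"fingers":1}
  ]
}}

```text
clock: 14.05
position: [0.543, 0.1816, 0.0598]
ee_rot: [0.949, -0.314, 0.0, 0.0]
ft_force: [-1.3, -4.6, -3.7]
grip_width: 0.188
grasp_force: 108.6
```

```bash
python3 ob.py
```

```text
t 14.05 p [0.543  0.1816 0.0598] yaw -0.638 rel -0.507 F [-1.1 -4.  -0.1] M [-0.99  0.47  0.49] T_nut 0.88 tilt [0.     0.0002] along 1.5 perp -3.9 0.188
```

To row units: 0.0147 m / 0.75 = 0.0196, 0.005 m / 0.75 = 0.0067, -0.145 rad / 2 = -0.0725.

Emit:
{"api": "move_arm", "payload": {
  "plan": [
    {"delta_pos":[0.0003,0.0067,0],"turn":[0,0,-0.025],"fingers":1},
    {"delta_pos":[0.0007,0.0135,0],"turn":[0,0,-0.05],"fingers":1},
    {"delta_pos":[0.0013,0.0196,0],"turn":[0,0,-0.0725],"fingers":1},
    {"delta_pos":[0.0013,0.0196,-0.004],"turn":[0,0,-0.0725],"fingers":1}
  ]
}}

```text
clock: 14.55
position: [0.5354, 0.17, 0.0632]
ee_rot: [0.97, -0.245, 0.0, -0.001]
ft_force: [0.1, -0.0, -4.1]
grip_width: 0.188
grasp_force: 108.5
```

```bash
python3 ob.py
```

```text
t 14.55 p [0.5354 0.17   0.0632] yaw -0.494 rel -0.363 F [ 0.3  0.6 -0.5] M [0.01 0.07 0.05] T_nut -0.02 tilt [ 0.0003 -0.0007] along -0.0 perp 0.6 0.188
```

To row units: 0.4554 m / 0.75 = 0.6072, 0.1995 m / 0.75 = 0.266, -0.714 rad / 2 = -0.357.

Emit:
{"api": "move_arm", "payload": {
  "plan": [
    {"delta_pos":[0,0,-0.0267],"turn":[0,0,0],"fingers":1},
    {"delta_pos":[0,0,-0.08],"turn":[0,0,0],"fingers":1},
    {"delta_pos":[0,0,-0.12],"turn":[0,0,0],"fingers":1},
    {"delta_pos":[0.0296,0.0675,-0.12],"turn":[0,0,-0.04],"fingers":1},
    {"delta_pos":[0.0591,0.1349,-0.12],"turn":[0,0,-0.08],"fingers":1},
    {"delta_pos":[0.0887,0.2024,-0.12],"turn":[0,0,-0.12],"fingers":1},
    {"delta_pos":[0.1183,0.2699,-0.12],"turn":[0,0,-0.16],"fingers":1},
    {"delta_pos":[0.1477,0.3373,-0.12],"turn":[0,0,-0.2],"fingers":1},
    {"delta_pos":[0.1773,0.4048,-0.12],"turn":[0,0,-0.24],"fingers":1},
    {"delta_pos":[0.2069,0.4723,-0.12],"turn":[0,0,-0.28],"fingers":1},
    {"delta_pos":[0.2364,0.5397,-0.12],"turn":[0,0,-0.32],"fingers":1},
    {"delta_pos":[0.266,0.6072,-0.12],"turn":[0,0,-0.357],"fingers":1}
  ]
}}

```text
clock: 16.05
position: [0.496, -0.3274, 0.1535]
ee_rot: [0.994, 0.111, 0.001, 0.0]
ft_force: [1.1, 0.0, -3.4]
grip_width: 0.191
grasp_force: 108.7
```

```bash
python3 ob.py
python3 - <<'E'
from workcell import *
from h import *
c=camera("top")
x0,y0=180,145
cv2.imwrite("pics/after.png",cv2.resize(c["color"][y0:y0+75,x0:x0+85,::-1],None,fx=7,fy=7,interpolation=cv2.INTER_CUBIC))
E
```

```text
t 16.05 p [ 0.496  -0.3274  0.1535] yaw 0.223 rel 0.354 F [1.3 0.6 0.2] M [-0.04 -0.03 -0.01] T_nut 0.49 tilt [0.0011 0.0002] along 1.4 perp 0.3 0.191
```

View pics/after.png

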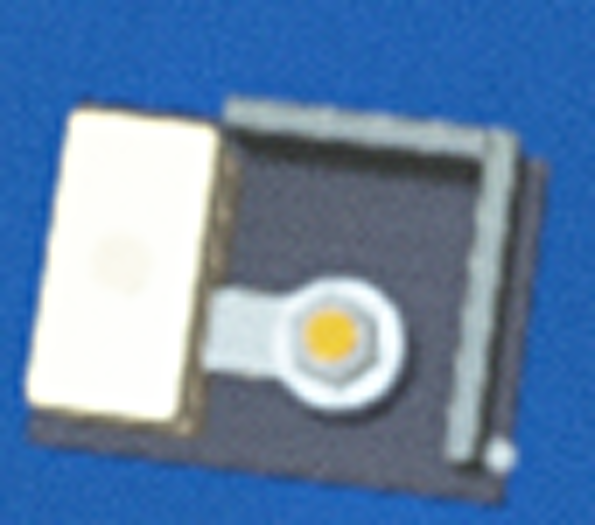

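Nut centred at about (332,337) in this crop and now clear of the spanner; the press looks undisturbed. Next I'll lay the spanner down.

To row units: 0.124 m / 0.75 = 0.1653, 0.122 m / 0.75 = 0.1627.

Emit:
{"api": "move_arm", "payload": {
  "plan": [
    {"delta_pos":[-0.0013,-0.0013,0.0667],"turn":[0,0,0],"fingers":1},
    {"delta_pos":[-0.0013,-0.0013,0.1267],"turn":[0,0,0],"fingers":1},
    {"delta_pos":[-0.0013,-0.0013,0.1533],"turn":[0,0,0],"fingers":1},
    {"delta_pos":[-0.0013,-0.0013,0.1627],"turn":[0,0,0],"fingers":1},
    {"delta_pos":[-0.0013,-0.0013,0.1653],"turn":[0,0,0],"fingers":1},
    {"delta_pos":[-0.0013,-0.0013,0.1653],"turn":[0,0,0],"fingers":1}
  ]
}}

```text
clock: 16.85
position: [0.4949, -0.3258, 0.0302]
ee_rot: [0.994, 0.11, 0.001, 0.001]
ft_force: [0.8, -0.1, -4.6]
grip_width: 0.19
grasp_force: 108.9
```

```bash
python3 ob.py
```

```text
t 16.85 p [ 0.4949 -0.3258  0.0302] yaw 0.221 rel 0.352 F [ 1.   0.5 -1. ] M [0.01 0.05 0.02] T_nut 0.4 tilt [0.001  0.0006] along 1.1 perp 0.3 0.19
```

Lower slightly, release, retreat up.

To row units: -0.2 m / 0.75 = -0.2667, -0.05 m / 0.75 = -0.0667.

Emit:
{"api": "move_arm", "payload": {
  "plan": [
    {"delta_pos":[0,0,0.0013],"turn":[0,0,0],"fingers":1},
    {"delta_pos":[0,0,0.0016],"turn":[0,0,0],"fingers":0.6},
    {"delta_pos":[0,0,0],"turn":[0,0,0],"fingers":0.2},
    {"delta_pos":[0,0,0],"turn":[0,0,0],"fingers":0},
    {"delta_pos":[0,0,0],"turn":[0,0,0],"fingers":0},
    {"delta_pos":[0,0,-0.04],"turn":[0,0,0],"fingers":0},
    {"delta_pos":[0,0,-0.1067],"turn":[0,0,0],"fingers":0},
    {"delta_pos":[-0.0667,0,-0.1733],"turn":[0,0,0],"fingers":0},
    {"delta_pos":[-0.1333,0.0533,-0.24],"turn":[0,0,0],"fingers":0},
    {"delta_pos":[-0.2,0.1067,-0.2667],"turn":[0,0,0],"fingers":0},
    {"delta_pos":[-0.2,0.16,-0.2667],"turn":[0,0,0],"fingers":0},
    {"delta_pos":[-0.2,0.16,-0.2667],"turn":[0,0,0],"fingers":0}
  ]
}}

```text
clock: 18.35
position: [0.3711, -0.4797, 0.2297]
ee_rot: [0.994, 0.107, -0.0, 0.002]
ft_force: [-0.4, 0.0, -0.3]
grip_width: 1.002
grasp_force: 0.0
```

Run:
```python
from workcell import *
from h import *
o=get_obs();print(o["position"],o["grip_width"],o["ft_force"])
ims=[]
for n,(x0,y0) in (("top",(335,165)),("scene",(125,235))):
    c=camera(n);np.savez(n+"9.npz",**c);P=cloud(c)
    ims.append(cv2.resize(c["color"][y0:y0+120,x0:x0+130,::-1],None,fx=3,fy=3))
cv2.imwrite("pics/end.png",np.hstack(ims))
```

```text
[ 0.37106462 -0.47970314  0.22968768] 1.0016390639838215 [-0.44566161  0.0193232  -0.29046955]
```

View pics/end.png

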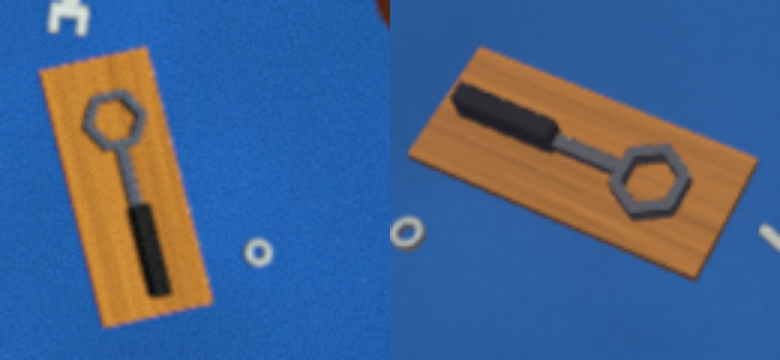

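The spanner lies flat on its board: ring at (115,120) in the left view and (650,182) in the right view. The gripper is clear of everything.

```bash
python3 -c "
from workcell import *
print(hand_in())"
```

```text
the job is handed in; nothing more can be done
None
```

I tightened the nut to its stop in two strokes and nipped it up at about 0.9 N m (wrist-force estimate), laid the spanner flat back on its board, and handed the job in at about 18 s on the clock; no verdict came back.

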